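# Press the retaining clip onto the centrifuge spindle

### The job

The rotor of the small bench centrifuge has been put on, but its retaining clip is still lying on the worktop. Pick the clip up by its upright tab, lay it flat on the rotor hub and press it sideways, mouth first, into the groove of the spindle until its two arms have snapped round the neck and it is fully home; then let go. Press gently and by feel, since the spindle stands on soft rubber mounts that must not be forced against their stops, and leave the things standing around where they are.

Things in the scene. Friction and masses are not known exactly. Their poses are not given: they have to be found in the camera images.
- clip: Loose flat steel clip, 5 mm thick, 84 x 41 mm, a U with a stem, mouth toward its +x, z up; starts flat on the worktop. Origin: on the underside, where the spindle axis lies when seated. Bottom of the U at x = -9.75 mm. 50 to 90 g. The lips meet the neck 16 mm before home, spread most 8 mm before home, then draw it on; this takes a sideways push of 6 to 11 N, which then drops suddenly.
- mouth (a point): Middle of the clip's mouth, at x = +8.5 mm of the clip on its underside; axes as the clip. Two hinged arms (y = +-10 to 16 mm), sprung inward, end here in round lips of 3 mm radius that leave a 12 mm gap; ahead of them flared lead-ins run to x = +20 mm and are about 32 mm apart at the tips.
- tab (a point): Middle of the clip's upright white plastic grip tab: at x = -55 mm of the clip, 26 mm above its underside; axes as the clip. The tab is 16 mm in x, 22 mm in y and stands from the plate up to 38 mm above the underside.
- centrifuge: Fixed small centrifuge: white housing 116 mm square, 48 mm tall, grey rotor disc (104 mm diameter) on it and, in its middle, a hub and spindle that do not turn. Origin at the underside's centre, on the spindle axis; z up. The flat hub top (68 mm diameter) lies 69 to 81 mm above the worktop: the shims below the rotor differ, so feel for it. The rotor disc's top lies 8 mm lower than the hub top.
- spindle_axis (a point): Fixed point on the spindle axis, 75 mm above the worktop. From the hub top up: a neck (the groove) of 18 mm diameter, 7 mm tall, open all round, so the clip may come from any side; then a cap of 28 mm diameter, 9 mm tall, its under edge sloped 1 mm. Rotor, hub and spindle float on rubber: 1 N per mm sideways, stop at 14 mm; 4 N per mm downward, stop at 4 mm; they spring back.
- timer: Bystander: flat laboratory timer, 58 x 62 x 20 mm, origin at the underside's centre.
- cap_bin: Bystander: white round pot with caps, 56 mm diameter, 50 mm tall, origin at the underside's centre.
- coverslip_box: Bystander: small square box, 31 x 31 x 20 mm, origin at the underside's centre.
- tall_vial: Bystander: clear glass vial standing upright, 26 mm diameter, 118 mm tall, origin at the underside's centre.
Not all that is in view belongs to the job. Leave any pink or yellow look-alike of the clip alone. Leave any purple look-alike of the centrifuge alone.

How it is judged:
On the way:
1. the clip is lifted off the worktop (height (world z) of clip above 0.03 m), for 0.1 s.
At the end, for the whole second after the job is handed in: The clip sits in the groove, snapped round the neck: its origin within 3 mm of the spindle axis, 67 to 84.5 mm above the worktop (the groove, whatever its height in this start), flat within 0.12 rad, at rest (horizontal distance between clip and centrifuge below 0.003 m and z of clip in the frame of centrifuge between 0.067 and 0.0845 m and angle between clip's own z axis and vertical below 0.12 rad and linear speed of clip below 0.02 m/s); the robot touches nothing.
It fails at once if the clip is pressed against the spindle, hub or rotor with more than 24 N in all, as happens when the mounts reach their stops (contact force between clip and centrifuge above 24 N).
It fails at once if the robot itself pushes the centrifuge or its rotor with more than 15 N (contact force between any of the fingers, the arm and centrifuge above 15 N).
It fails at once if a bystander is moved by more than 15 mm (distance of any of timer, cap_bin, coverslip_box, tall_vial from where it was at the start of the episode above 0.015 m).
It also fails if it takes over 51 s, if anything falls off the work surface, if the arm or the gripper's body presses on something with over 40 N, if the wrist force passes 120 N, or if a joint passes its speed limit or range.

### The arm

A 7-joint arm with a two-finger parallel gripper is mounted at the origin on a cart in front of the work surface, level with it; the furniture and walls round the work are solid. World frame = base frame: x ahead of the robot, y to its left, z up, the work surface at z = 0. Lengths are in m, angles in rad, forces in N, time in s.
With the tool pointing down it reaches from about 0.4 to 0.9 m from the base axis. Payload 5.5 kg.
Tool frame: the origin (TCP) lies at the very end of the fingers, on their centre line; the grasp point (between the pads) lies 19 mm behind it; z points along the fingers, y is the direction in which the jaws open and shut (so a half turn about z gives the same grasp; the last joint's range is limited). The gripper opens to 92 mm and grips with 3 to 60 N. Pads are 19 mm wide; open, the fingers measure 130 mm over their backs; the gripper's body (75 mm by 190 mm) begins 47 mm behind the grasp point.
Start: joints at [-0.967, 0.501, -0.427, 1.55, 0.221, 1.138, -0.21], TCP at [0.217, 0.613, 0.227] pointing down, gripper open.
Joint ranges: [-2.88, 2.88], [-0.31, 2.03], [-1.54, 1.56], [0.2, 2.42], [-1.41, 4.55], [0.19, 2.02], [-2.57, 2.57]. Speed limits (rad/s): [2.57, 2.57, 3.14, 3.14, 3.14, 3.14, 3.14].

### API

Orientations are given as a rotation vector (axis times angle).
In Python, from station import bot gives the robot as it stands.
- The arm moves only by the tool arm_command, never from a script. Its argument "increments" is a list of rows, each an object of numbers: "x", "y", "z": the shift along the world's x, y, z in units of 0.15 m (1.0 is 0.15 m); "roll": the turn about the world's z in units of 90 degrees (1.0 is 90 degrees); "hand": the opening, from -1 (shut) to 1 (fully open). In form: [{"x": .., "y": .., "z": .., "roll": .., "hand": ..}, ...]. A call has 1 to 12 rows; each row is the pose to reach, as a shift and turn from the pose measured when the call began; what a row does not reach only later rows make up. A row lasts 1/12 s, in which the tool goes at most 41.7 mm and 7.16 degrees, less where a joint would pass 70% of its speed; a pose out of reach is approached as far as the arm can. A call with a number of a shift or a turn outside -1 to 1 is refused whole. A call with a gripper value outside its range is refused whole. The fingers move at their own pace and stop on an object; "newtons" is the grip in N (left out, the last holds). Time passes only in rows, so rows that repeat a pose let the fingers close. It gives the time, the measured TCP pose, the force and the opening at its end, in the units of the state.
- bot.observe(): the state, without advancing time (a new reading comes with each control period).
- bot.snapshot(name): name is "scene" or "top"; returns a dict with "image" (384x512x3 uint8, red, green, blue), "z_map" (384x512 float32, m along the optical axis (not along the pixel's ray), 0 where there is no reading), "camera_matrix" (3x3 intrinsics, pixels), "eye" and "rotation" of the camera in the world. Camera axes: x right, y up, looking along -z (the intrinsics and any distortion apply to the point x, -y, -z); pixel columns grow to the right and rows downward; lengths in m; the calibration is good to about 2 mm. A picture is of the moment at which its call begins.
- bot.sign_off(): hands the job in, once; it reports no verdict.
The state is a dict: "time": time; "joints": joint angles; "joint_velocities": joint speeds; "joint_torque": joint torques, N m; "position": TCP position; "tool_rot": TCP orientation; "force": force on the tool from outside, world axes, zero at the start; "torque": the same for the moment, N m; "opening": opening from 0.0 (shut) to 1.0 (fully open).
Only numpy, scipy, OpenCV 4.12 (cv2) and the standard library are available. Lean on these libraries where they do the work, as an engineer would, in place of code of your own. Each camera call takes 0.05 s, during which the arm holds its last target.

## Working session

There is one attempt and no reset: what is moved stays moved. The work goes in short steps, Python scripts to look and compute and a tool call to move; the robot and the scene stay as the last step left them, time stands still between calls to the robot, and variables do not carry over. Pictures are saved under pics/ and viewed, and the job is handed in when it is done.

Besides the shell and the picture viewer there is one more tool, called after "Call:" in YAML: its name, and indented under it one key for each argument. arm_command: Moves the arm, as the interface text tells. Its arguments: {"type":"object","properties":{"increments":{"type":"array"},"newtons":{"type":"number"}},"required":["increments"]}

```bash
ls; mkdir -p pics
cat > h.py <<'E'
import numpy as np, cv2, pickle
from station import bot
def snap(name,fn):
    s=bot.snapshot(name); pickle.dump(s,open(f'pics/{fn}.pkl','wb'))
    cv2.imwrite(f'pics/{fn}.png',cv2.resize(s['image'][:,:,::-1],(768,576),interpolation=cv2.INTER_CUBIC)); return s
def cloud(s):
    K=np.array(s['camera_matrix']);z=s['z_map'];h,w=z.shape
    u,v=np.meshgrid(np.arange(w),np.arange(h))
    x=(u-K[0,2])/K[0,0]*z; y=(v-K[1,2])/K[1,1]*z
    P=np.stack([x,-y,-z],-1)
    W=P@np.array(s['rotation']).T+np.array(s['eye']); W[z==0]=np.nan
    return W
E
python3 - <<'E'
from h import *
print(bot.observe())
for n in('scene','top'):
    s=snap(n,n+'0'); print(n,[k for k in s],s['camera_matrix'],s['eye'],s['rotation'])
E
```

```text
pics
{'time': 0.0, 'joints': array([-0.96682387,  0.50183409, -0.42677663,  1.55146142,  0.22080844,
        1.13828592, -0.21031945]), 'joint_velocities': array([-0.00064403,  0.00071783,  0.00073454,  0.00087283,  0.0007827 ,
       -0.00101758,  0.00175687]), 'joint_torque': array([ 8.98349736e-04, -5.66602492e+01, -5.81602961e+00, -2.79111654e+01,
       -6.87222462e-02,  3.08780232e-02,  1.66005652e-04]), 'position': array([0.21705706, 0.61194263, 0.22568094]), 'tool_rot': array([-5.32589749e-01, -3.09573534e+00,  2.97633445e-03]), 'force': array([-0.09602989, -0.45209788,  0.2632009 ]), 'torque': array([ 0.00499192, -0.00905957, -0.00505627]), 'opening': 1.0026658564805726}
scene ['image', 'z_map', 'camera_matrix', 'eye', 'rotation'] [[424.23489917   0.         258.99675709]
 [  0.         424.23489917 192.1558058 ]
 [  0.           0.           1.        ]] [ 0.03167023 -0.85528864  0.56560505] [ 1.07771378 -0.28473426 -0.50761668]
top ['image', 'z_map', 'camera_matrix', 'eye', 'rotation'] [[470.58550938   0.         250.80790557]
 [  0.         470.58550938 192.7642913 ]
 [  0.           0.           1.        ]] [0.30604737 0.03704107 1.47060993] [ 0.13274229 -0.16035166 -1.54080309]
```

View pics/scene0.png

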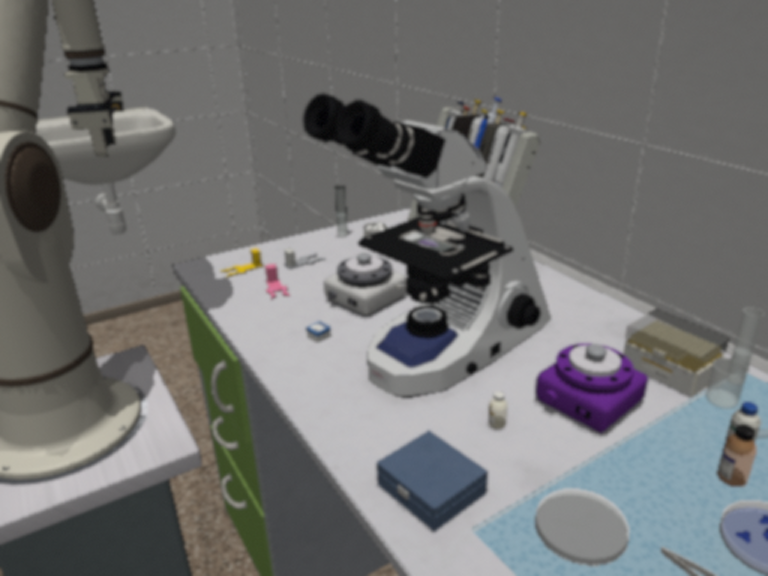

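View pics/top0.png

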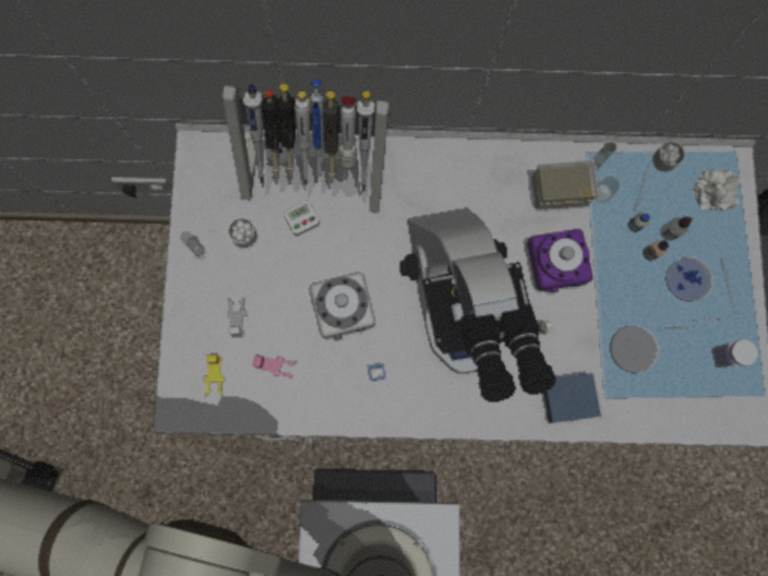

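The top view shows the grey clip at about (236,316), tab at the bottom and mouth up. The white centrifuge is at (342,300), and the bystanders are nearby: vial (193,243), pot (242,232), timer (301,217) and box (376,371). Next I'll measure their positions.

```bash
sed -i 's/np.array(s\[.rotation.\]).T/cv2.Rodrigues(np.array(s["rotation"]))[0].T/' h.py
python3 - <<'E'
from h import *
s=pickle.load(open('pics/top0.pkl','rb'));W=cloud(s)
def at(u,v): 
    return W[int(v/1.5),int(u/1.5)].round(3)
for n,p in dict(table=(280,340),tab=(236,330),mouth=(236,300),spindle=(342,300),hub=(342,286),rotor=(342,275),vial=(193,243),pot=(242,232),timer=(301,217),box=(376,371),pinktab=(260,362)).items(): print(n,at(*p))
c=s['image'][110:250,90:270,::-1]
cv2.imwrite('pics/crop0.png',cv2.resize(c,None,fx=4.4,fy=4.2,interpolation=cv2.INTER_CUBIC))
# region heights around clip
r=W[192:228,144:170]
np.set_printoptions(linewidth=250)
print((r[...,2]*1000).round(0).astype(int))
# hub/rotor
b=W[178:228,200:256]
print((b[::2,::2,2]*1000).round(0).astype(int))
E
```

```text
table [ 0.474  0.215 -0.004]
tab [0.485 0.299 0.038]
mouth [0.554 0.31  0.001]
spindle [0.543 0.083 0.097]
hub [0.578 0.085 0.073]
rotor [0.614 0.088 0.005]
vial [0.651 0.386 0.094]
pot [0.692 0.298 0.043]
timer [0.735 0.18  0.023]
box [0.412 0.013 0.021]
pinktab [0.423 0.247 0.041]
[[                   0                   -2                   -2                    0                   -5                    2                   -5                   -1                    3                   -6                    2
                    -3                    6                   -2                    0                    2                    1                    0                    2                    1                   -6                    1
                    -4                   -4                    5                   -7]
 [                  -1                   -1                    5                    0                   -1                    3                   -2                    0                   -3                   -1                    2
                     4        
[... 28228 characters left out ...]
  -1                    2                    4                    2                    6                    1                    2                    2                   -4                   -5                    3
                    -4                    3                   -5                   -6                   -4                   -1                   -1                   -1                    1                   -6                    1
                    -1                    0                    2                    2                    2                    5]]<stdin>:11: RuntimeWarning: invalid value encountered in cast
<stdin>:14: RuntimeWarning: invalid value encountered in cast
```

Run:
```python
from h import *
s=pickle.load(open('pics/top0.pkl','rb'))
c=s['image'][190:230,140:175,::-1]
cv2.imwrite('pics/crop1.png',cv2.resize(c,None,fx=14,fy=14,interpolation=cv2.INTER_CUBIC))
```

```text
(no output)
```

View pics/crop1.png

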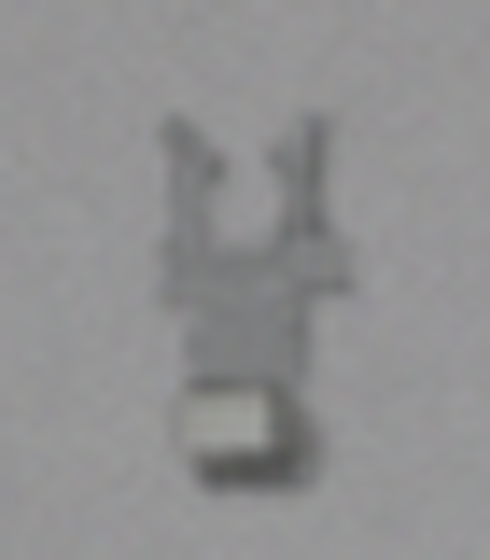

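View pics/crop0.png

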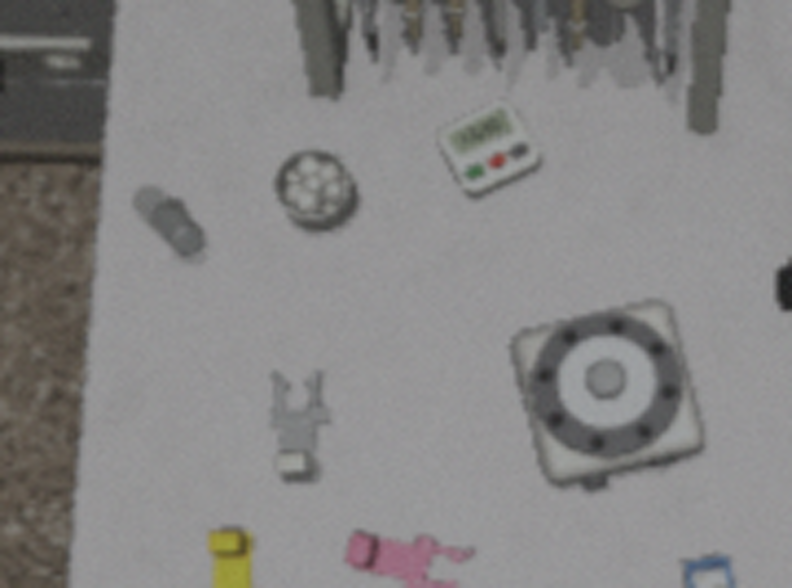

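```bash
cat >> h.py <<'E'
def ray(s,uv,z):
    K=np.array(s['camera_matrix']);uv=np.atleast_2d(uv).astype(float)
    d=np.c_[(uv[:,0]-K[0,2])/K[0,0],-(uv[:,1]-K[1,2])/K[1,1],-np.ones(len(uv))]
    d=d@cv2.Rodrigues(np.array(s['rotation']))[0].T; e=np.array(s['eye'])
    return e+d*((z-e[2])/d[:,2])[:,None]
E
python3 - <<'E'
from h import *
s=pickle.load(open('pics/top0.pkl','rb'));W=cloud(s);Z=W[...,2]
g=s['image'].astype(float).mean(-1)
def cen(m,z):
    v,u=np.nonzero(m); return ray(s,[[u.mean(),v.mean()]],z)[0].round(4),m.sum()
def box(u0,u1,v0,v1):
    m=np.zeros(Z.shape,bool);m[v0:v1,u0:u1]=1;return m
b=box(195,260,175,230)
print('cap',cen(b&(Z>82),.091))
print('hub+cap',cen(b&(Z>.0705)&(Z<.12),.075), 'rotor+',cen(b&(Z>.057),.068))
# colour-based
sat=s['image'].max(-1).astype(int)-s['image'].min(-1)
bb=box(148,166,214,227)
print('tab z',cen(bb&(Z>.02),.036))
br=bb&(g>g[214:227,148:166].max()-30); print('tab bright',cen(br,.038),g[214:227,148:166].round().astype(int).tolist())
bg=np.median(g[192:230,141:172]);m=box(148,166,196,218)&(g<bg-12)&(Z<.02)
cv2.imwrite('pics/m.png',cv2.resize((m*255).astype(np.uint8)[190:230,140:175],None,fx=14,fy=14,interpolation=0))
print(bg)
v,u=np.nonzero(m);P=ray(s,np.c_[u,v],.005)
r=cv2.minAreaRect((P[:,:2]*1000).astype(np.float32));print(r)
c=P[:,:2].mean(0);w,V=np.linalg.eigh(np.cov((P[:,:2]-c).T));print(c,w,V)
def px(x,y): return [140+x/14-.5,190+y/14-.5]
for n,x,y,z in [('tipL',175,118,.005),('tipR',317,118,.005),('lipL',212,170,.005),('lipR',280,160,.005),('shL',165,298,.005),('shR',350,290,.005),('tabTL',190,388,.038),('tabTR',268,388,.038),('tabBL',186,458,.038),('tabBR',264,458,.038)]: print(n,ray(s,px(x,y),z)[0].round(4))
E
```

```text
cap (array([nan, nan, nan]), np.int64(0))
hub+cap (array([0.546 , 0.0853, 0.075 ]), np.int64(464)) rotor+ (array([0.545 , 0.0856, 0.068 ]), np.int64(907))
tab z (array([0.4869, 0.3028, 0.036 ]), np.int64(48))
tab bright (array([0.4849, 0.3026, 0.038 ]), np.int64(172)) [[147, 151, 150, 149, 150, 129, 124, 127, 127, 125, 127, 125, 123, 119, 138, 148, 148, 148], [151, 153, 149, 148, 149, 132, 126, 126, 125, 126, 127, 125, 124, 121, 140, 151, 152, 151], [150, 151, 149, 150, 148, 138, 125, 124, 124, 124, 124, 123, 126, 123, 140, 148, 151, 150], [151, 150, 152, 151, 148, 124, 109, 107, 110, 117, 118, 108, 117, 130, 143, 148, 148, 148], [151, 151, 148, 149, 141, 136, 133, 135, 139, 139, 139, 108, 109, 130, 146, 149, 150, 148], [149, 153, 152, 147, 140, 145, 150, 150, 154, 152, 151, 115, 105, 116, 137, 148, 151, 150], [153, 152, 152, 150, 138, 146, 151, 152, 155, 155, 153, 114, 101, 109, 127, 143, 148, 152], [150, 150, 150, 152, 140, 148, 149, 152, 150, 150, 147, 115, 98, 103, 119, 139, 151, 151], [152, 151, 152, 149, 144, 135, 120, 117, 110, 103, 104, 91, 87, 102, 118, 138, 147, 148], [152,
[... 244 characters left out ...]
148, 151, 151, 150], [150, 148, 151, 151, 153, 148, 150, 150, 150, 150, 150, 152, 148, 151, 151, 149, 152, 149]]
148.66666666666666
((528.8668212890625, 306.1007385253906), (60.38593673706055, 40.63692092895508), 3.577685832977295)
[0.52746496 0.30604232] [0.00013517 0.00026488] [[ 0.02405784 -0.99971057]
 [-0.99971057 -0.02405784]]
tipL [0.5592 0.3252 0.005 ]
tipR [0.56   0.2934 0.005 ]
lipL [0.5475 0.3162 0.005 ]
lipR [0.5502 0.3011 0.005 ]
shL [0.5182 0.3249 0.005 ]
shR [0.5211 0.2837 0.005 ]
tabTL [0.4938 0.3117 0.038 ]
tabTR [0.4942 0.2948 0.038 ]
tabBL [0.4784 0.3117 0.038 ]
tabBR [0.4788 0.2947 0.038 ]<stdin>:5: RuntimeWarning: Mean of empty slice.
  ret = ret.dtype.type(ret / rcount)
```

View pics/m.png

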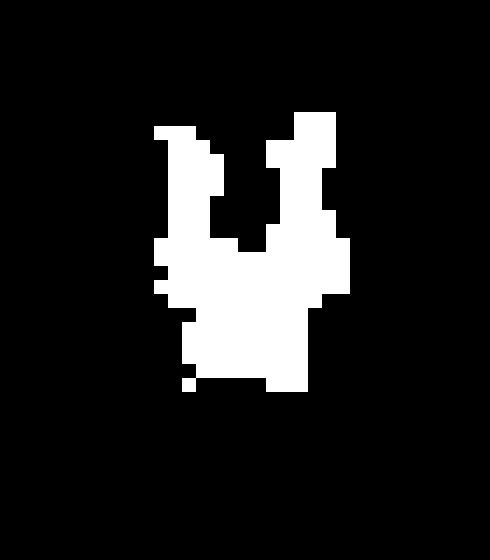

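Run:
```python
from h import *
s=pickle.load(open('pics/top0.pkl','rb'));W=cloud(s);Z=W[...,2]
b=np.zeros(Z.shape,bool);b[175:230,195:260]=1
m=b&(Z>.082); v,u=np.nonzero(m); print('cap top z',np.nanmedian(W[m],0),ray(s,[[u.mean(),v.mean()]],np.nanmedian(Z[m])), m.sum())
for lo,hi in((.071,.082),(.058,.0705)):
    q=W[b&(Z>lo)&(Z<hi)]
    c,r=cv2.minEnclosingCircle((q[:,:2]*1000).astype(np.float32)); print('ring',np.median(q,0),c,r)
# Hough circles on upscaled crop
g=cv2.cvtColor(s['image'],cv2.COLOR_RGB2GRAY)[175:230,195:260]; G=cv2.GaussianBlur(cv2.resize(g,None,fx=8,fy=8,interpolation=cv2.INTER_CUBIC),(0,0),3)
for z,R in((.092,.014),(.075,.034),(.068,.052)):
    rp=8*R*470.6/(1.4706-z)
    c=cv2.HoughCircles(G,cv2.HOUGH_GRADIENT,1,50,param1=60,param2=12,minRadius=int(rp*.9),maxRadius=int(rp*1.1))
    if c is not None:
        for x,y,r in c[0][:2]: print(z,rp,r,ray(s,[[195+x/8-.5,175+y/8-.5]],z)[0].round(4))
t=pickle.load(open('pics/scene0.pkl','rb'));T=cloud(t)
m=(abs(T[...,0]-.545)<.05)&(abs(T[...,1]-.085)<.05)&(T[...,2]>.083)&(T[...,2]<.11);print('scene cap',np.median(T[m],0),T[m].min(0),T[m].max(0),m.sum())
m=(abs(T[...,0]-.486)<.03)&(abs(T[...,1]-.303)<.03)&(T[...,2]>.015)&(T[...,2]<.06);print('scene tab',np.median(T[m],0),T[m].min(0),T[m].max(0),m.sum())
```

```text
cap top z [0.54502874 0.08586739 0.09036973] [[0.54536499 0.08588048 0.09036973]] 72
ring [0.54410046 0.08434579 0.07474332] (545.704345703125, 85.30181884765625) 51.06513214111328
ring [0.54032759 0.08543351 0.0668761 ] (546.32861328125, 85.42138671875) 52.11994552612305
scene cap [0.54179864 0.08315415 0.09005   ] [0.52966448 0.07158975 0.08346634] [0.55667145 0.09706417 0.09303499] 51
scene tab [0.48177535 0.29767066 0.02964413] [0.47635394 0.28881106 0.01503268] [0.49332275 0.31451756 0.03958874] 58
```

Call:
arm_command:
  increments:
    - {"x":0.3,"y":-0.3,"z":0,"roll":-0.08,"hand":1}
    - {"x":0.6,"y":-0.6,"z":0,"roll":-0.16,"hand":0.2}
    - {"x":0.9,"y":-0.9,"z":0,"roll":-0.24,"hand":0.2}
    - {"x":0.95,"y":-1,"z":0,"roll":-0.32,"hand":0.2}
    - {"x":0.95,"y":-1,"z":0,"roll":-0.4,"hand":0.2}
    - {"x":0.95,"y":-1,"z":0,"roll":-0.48,"hand":0.2}
    - {"x":0.95,"y":-1,"z":0,"roll":-0.56,"hand":0.2}
    - {"x":0.95,"y":-1,"z":0,"roll":-0.64,"hand":0.2}
    - {"x":0.95,"y":-1,"z":0,"roll":-0.72,"hand":0.2}
    - {"x":0.95,"y":-1,"z":0,"roll":-0.738,"hand":0.2}
    - {"x":0.95,"y":-1,"z":0,"roll":-0.738,"hand":0.2}
  newtons: 30

```text
time: 1.02
position: [0.3593, 0.4617, 0.2254]
tool_rot: [-2.142, -2.297, 0.003]
force: [-0.4, 0.5, 0.6]
opening: 0.6
```

Call:
arm_command:
  increments:
    - {"x":0.2,"y":-0.25,"z":0,"hand":0.0}
    - {"x":0.4,"y":-0.5,"z":0,"hand":0.0}
    - {"x":0.62,"y":-0.75,"z":-0.1,"hand":0.0}
    - {"x":0.845,"y":-1,"z":-0.3,"hand":0.0}
    - {"x":0.845,"y":-1,"z":-0.55,"hand":0.0}
    - {"x":0.845,"y":-1,"z":-0.8,"hand":0.0}
    - {"x":0.845,"y":-1,"z":-0.8,"hand":0.0}
    - {"x":0.845,"y":-1,"z":-0.8,"hand":0.0}

```text
validation failed for argument at $.in...
```

Run:
```python
from h import *
print(bot.observe())
s=snap('top','top1');c=s['image'][180:240,125:190,::-1]
cv2.imwrite('pics/c1.png',cv2.resize(c,None,fx=9,fy=9,interpolation=cv2.INTER_CUBIC))
s=snap('scene','sc1');c=s['image'][100:220,130:290,::-1]
cv2.imwrite('pics/c2.png',cv2.resize(c,None,fx=4.8,fy=4.8,interpolation=cv2.INTER_CUBIC))
```

```text
{'time': 1.0167, 'joints': array([-0.82331988,  0.36033949, -0.16557084,  1.72628909,  0.06501992,
        1.06229483, -0.9405132 ]), 'joint_velocities': array([ 0.007602  ,  0.00216296, -0.01160987, -0.00416184,  0.00427876,
        0.00095986,  0.07558841]), 'joint_torque': array([-2.64244841e-02, -4.99599802e+01, -1.25930183e+00, -2.75724989e+01,
       -1.06441495e-01, -4.63484286e-02, -6.75050709e-01]), 'position': array([0.35934674, 0.4617416 , 0.22536953]), 'tool_rot': array([-2.14195546, -2.29675033,  0.00329503]), 'force': array([-0.37302292,  0.48074762,  0.55408968]), 'torque': array([-0.04751426,  0.07132592, -0.04049093]), 'opening': 0.6004981575310177}
```

View pics/c2.png

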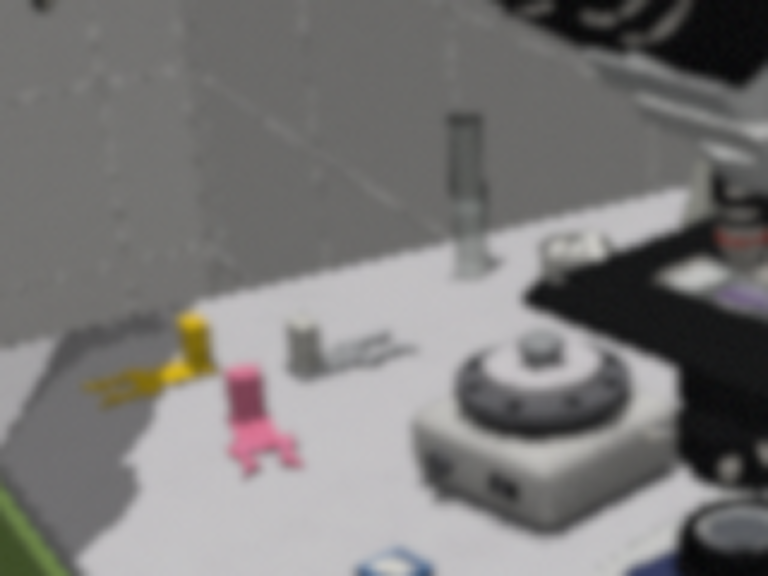

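The first move was refused, apparently because the rows had no roll value. The picture shows the clip standing untouched at (303,345), so I'll resend it with roll included.

Call:
arm_command:
  increments:
    - {"x":0.2,"y":-0.25,"z":0,"roll":0,"hand":0.0}
    - {"x":0.4,"y":-0.5,"z":0,"roll":0,"hand":0.0}
    - {"x":0.62,"y":-0.75,"z":-0.1,"roll":0,"hand":0.0}
    - {"x":0.845,"y":-1,"z":-0.3,"roll":0,"hand":0.0}
    - {"x":0.845,"y":-1,"z":-0.55,"roll":0,"hand":0.0}
    - {"x":0.845,"y":-1,"z":-0.8,"roll":0,"hand":0.0}
    - {"x":0.845,"y":-1,"z":-0.8,"roll":0,"hand":0.0}
    - {"x":0.845,"y":-1,"z":-0.8,"roll":0,"hand":0.0}

```text
time: 1.78
position: [0.4839, 0.3078, 0.1005]
tool_rot: [-2.139, -2.297, 0.018]
force: [-1.1, -0.6, 0.1]
opening: 0.498
```

Run:
```python
from h import *
s=snap('top','top1');c=s['image'][180:240,125:190,::-1]
cv2.imwrite('pics/c1.png',cv2.resize(c,None,fx=9,fy=9,interpolation=cv2.INTER_CUBIC))
s=snap('scene','sc1');c=s['image'][100:220,130:290,::-1]
cv2.imwrite('pics/c3.png',cv2.resize(c,None,fx=4.8,fy=4.8,interpolation=cv2.INTER_CUBIC))
```

```text
(no output)
```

View pics/c3.png

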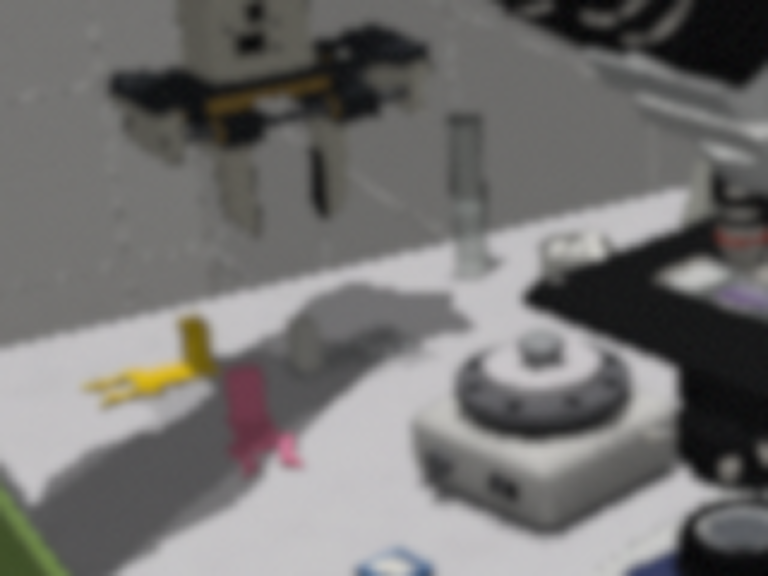

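The jaws are above the tab (fingertips at (240,230) and (325,210)), with the tab at (303,345). Next I'll go down and grip.

Call:
arm_command:
  increments:
    - {"x":0.014,"y":-0.03,"z":-0.2,"roll":0,"hand":0.0}
    - {"x":0.014,"y":-0.03,"z":-0.4,"roll":0,"hand":0.0}
    - {"x":0.014,"y":-0.03,"z":-0.5,"roll":0,"hand":0.0}
    - {"x":0.014,"y":-0.03,"z":-0.57,"roll":0,"hand":0.0}
    - {"x":0.014,"y":-0.03,"z":-0.61,"roll":0,"hand":0.0}
    - {"x":0.014,"y":-0.03,"z":-0.61,"roll":0,"hand":0.0}
    - {"x":0.014,"y":-0.03,"z":-0.61,"roll":0,"hand":0.0}

```text
time: 2.47
position: [0.4886, 0.3087, 0.0151]
tool_rot: [-2.136, -2.301, 0.001]
force: [-0.5, 0.8, -0.6]
opening: 0.498
```

Call:
arm_command:
  increments:
    - {"x":0,"y":0,"z":0,"roll":0,"hand":0.0}
    - {"x":0,"y":0,"z":0,"roll":0,"hand":0.0}

```text
time: 2.63
position: [0.4898, 0.3098, 0.0167]
tool_rot: [-2.136, -2.302, -0.004]
force: [-0.3, -0.0, -0.2]
opening: 0.5
```

Run:
```python
from h import *
for i in range(2): print(bot.observe()['position'],bot.observe()['force'])
s=snap('scene','sc2');c=s['image'][100:220,130:290,::-1]
cv2.imwrite('pics/c4.png',cv2.resize(c,None,fx=4.8,fy=4.8,interpolation=cv2.INTER_CUBIC))
print(bot.observe()['position'])
```

```text
[0.48983038 0.30980542 0.01672454] [-0.26353235 -0.01866662 -0.15377228]
[0.48983038 0.30980542 0.01672454] [-0.26353235 -0.01866662 -0.15377228]
[0.48956703 0.30953001 0.01644608]
```

View pics/c4.png

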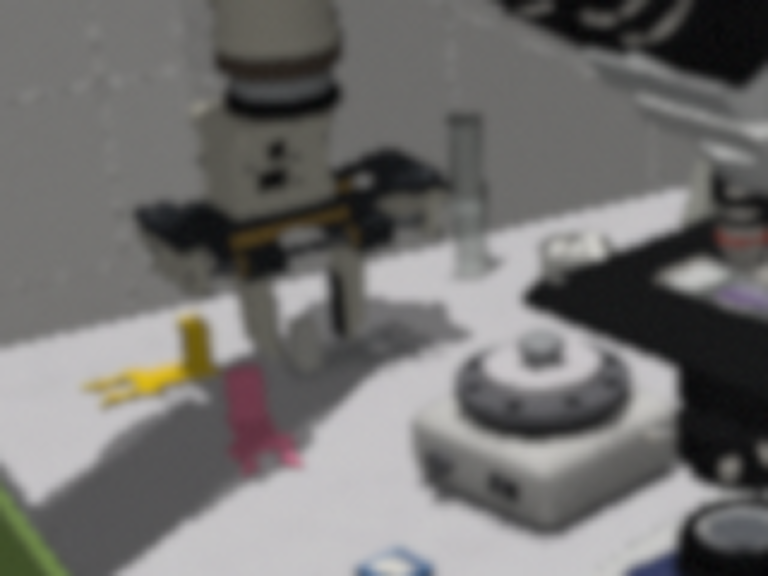

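The fingers straddle the tab (around (290,340)), but they are a few mm high and to the left. I'll correct that and then close.

Call:
arm_command:
  increments:
    - {"x":-0.024,"y":-0.04,"z":-0.03,"roll":0,"hand":0.0}
    - {"x":-0.024,"y":-0.04,"z":-0.05,"roll":0,"hand":0.0}
    - {"x":-0.024,"y":-0.04,"z":-0.055,"roll":0,"hand":0.0}
    - {"x":-0.024,"y":-0.04,"z":-0.055,"roll":0,"hand":0.0}
    - {"x":-0.024,"y":-0.04,"z":-0.055,"roll":0,"hand":0.0}

```text
time: 3.1
position: [0.4859, 0.3034, 0.008]
tool_rot: [-2.137, -2.302, -0.002]
force: [0.3, 0.5, 0.4]
opening: 0.498
```

Call:
arm_command:
  increments:
    - {"x":0,"y":0,"z":0,"roll":0,"hand":-0.5}
    - {"x":0,"y":0,"z":0,"roll":0,"hand":-0.8}
    - {"x":0,"y":0,"z":0,"roll":0,"hand":-1}
    - {"x":0,"y":0,"z":0,"roll":0,"hand":-1}
    - {"x":0,"y":0,"z":0,"roll":0,"hand":-1}
    - {"x":0,"y":0,"z":0,"roll":0,"hand":-1}
  newtons: 40

```text
time: 3.6
position: [0.4859, 0.3035, 0.0081]
tool_rot: [-2.137, -2.302, -0.002]
force: [-1.1, -0.4, 0.6]
opening: 0.172
```

Call:
arm_command:
  increments:
    - {"x":0,"y":0,"z":0.2,"roll":0,"hand":-1}
    - {"x":0,"y":0,"z":0.4,"roll":0,"hand":-1}
    - {"x":0,"y":0,"z":0.6,"roll":0,"hand":-1}
    - {"x":0,"y":-0.1,"z":0.8,"roll":0,"hand":-1}
    - {"x":-0.05,"y":-0.3,"z":0.93,"roll":0,"hand":-1}
    - {"x":-0.1,"y":-0.5,"z":0.93,"roll":0,"hand":-1}
    - {"x":-0.185,"y":-0.7,"z":0.93,"roll":0,"hand":-1}
    - {"x":-0.185,"y":-0.9,"z":0.93,"roll":0,"hand":-1}
    - {"x":-0.185,"y":-1,"z":0.93,"roll":0,"hand":-1}
    - {"x":-0.185,"y":-1,"z":0.93,"roll":0,"hand":-1}
    - {"x":-0.185,"y":-1,"z":0.93,"roll":0,"hand":-1}
    - {"x":-0.185,"y":-1,"z":0.93,"roll":0,"hand":-1}

```text
time: 4.6
position: [0.4583, 0.1546, 0.1477]
tool_rot: [-2.135, -2.302, -0.004]
force: [-1.0, 0.8, -1.0]
opening: 0.175
```

Run:
```python
from h import *
o=bot.observe();print(o['position'],o['force'])
s=snap('top','top3');c=s['image'][150:250,150:280,::-1]
cv2.imwrite('pics/c5.png',cv2.resize(c,None,fx=5.8,fy=5.8,interpolation=cv2.INTER_CUBIC))
s=snap('scene','sc3');c=s['image'][80:220,150:310,::-1]
cv2.imwrite('pics/c6.png',cv2.resize(c,None,fx=4.2,fy=4.2,interpolation=cv2.INTER_CUBIC))
o=bot.observe();print(o['position'],o['force'])
```

```text
[0.45833332 0.15463283 0.14770579] [-0.96167275  0.75852496 -0.97501884]
[0.4582208  0.15510799 0.1475667 ] [-0.06839783  0.83128424 -0.86197232]
```

View pics/c5.png

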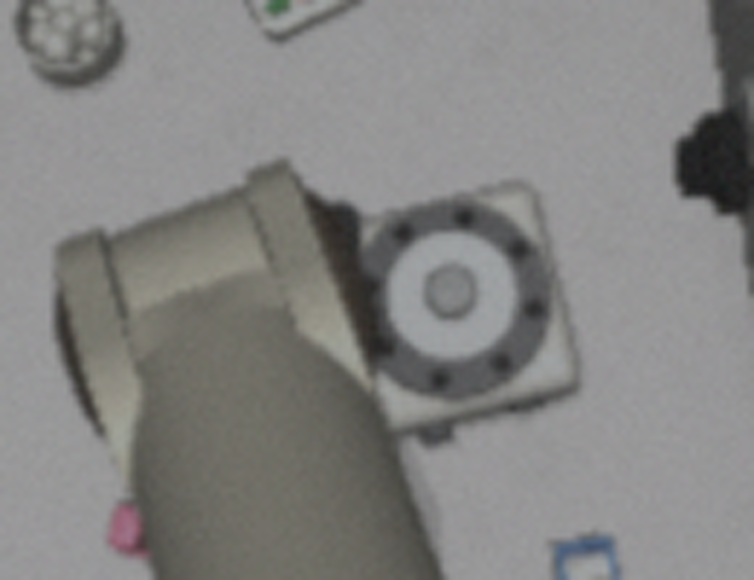

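View pics/c6.png

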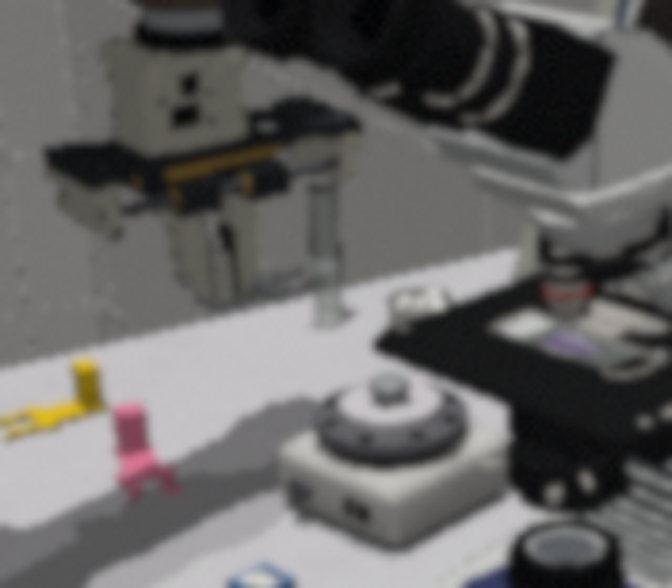

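The clip is held level in the jaws (scene view, plate at about (270,285)). The arm hides it from the top camera. I'll carry on to a point above and just short of the spindle.

Call:
arm_command:
  increments:
    - {"x":0,"y":-0.15,"z":0,"roll":0,"hand":-1}
    - {"x":0,"y":-0.3,"z":0,"roll":0,"hand":-1}
    - {"x":0,"y":-0.42,"z":0,"roll":0,"hand":-1}
    - {"x":0,"y":-0.505,"z":-0.05,"roll":0,"hand":-1}
    - {"x":0,"y":-0.505,"z":-0.1,"roll":0,"hand":-1}
    - {"x":0,"y":-0.505,"z":-0.1,"roll":0,"hand":-1}
    - {"x":0,"y":-0.505,"z":-0.1,"roll":0,"hand":-1}
    - {"x":0,"y":-0.505,"z":-0.1,"roll":0,"hand":-1}

```text
time: 5.37
position: [0.4582, 0.081, 0.1325]
tool_rot: [-2.131, -2.306, -0.004]
force: [0.2, 0.0, -0.3]
opening: 0.172
```

Run:
```python
from h import *
s=snap('top','top4');c=s['image'][150:250,150:280,::-1]
cv2.imwrite('pics/c7.png',cv2.resize(c,None,fx=5.8,fy=5.8,interpolation=cv2.INTER_CUBIC))
s=snap('scene','sc4');c=s['image'][110:220,190:310,::-1]
cv2.imwrite('pics/c8.png',cv2.resize(c,None,fx=5.4,fy=5.4,interpolation=cv2.INTER_CUBIC))
o=bot.observe();print(o['position'],o['tool_rot'],o['force'])
```

```text
[0.45843358 0.08065835 0.13276379] [-2.13139233 -2.30588031 -0.00427017] [-0.76759968  0.12284404 -1.05810418]
```

View pics/c7.png

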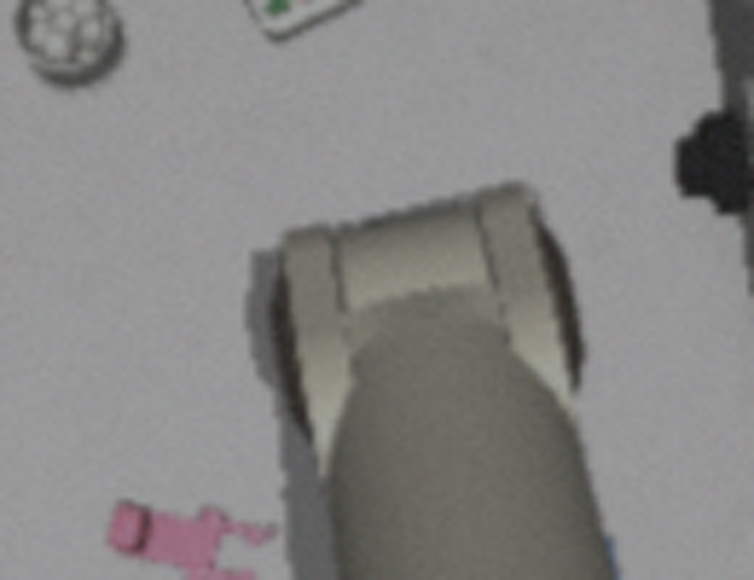

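View pics/c8.png

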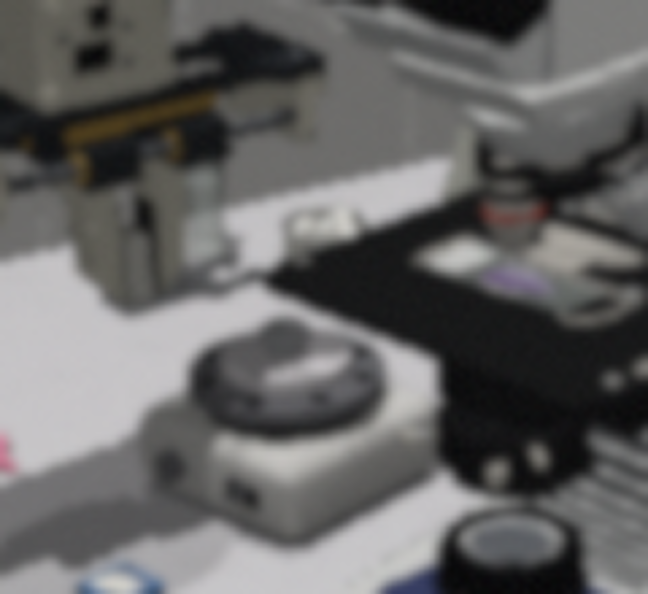

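```bash
cat >> h.py <<'E'
def proj(s,P):
    K=np.array(s['camera_matrix']);R=cv2.Rodrigues(np.array(s['rotation']))[0]
    q=(np.atleast_2d(P)-np.array(s['eye']))@R
    return np.c_[K[0,2]+K[0,0]*q[:,0]/-q[:,2],K[1,2]-K[1,1]*q[:,1]/-q[:,2]]
def clippts(tcp,jaw,up=.008,tabx=-.055):
    d=np.array([np.cos(jaw),np.sin(jaw),0]);n=np.array([-d[1],d[0],0]);o=np.array(tcp)-d*tabx;o[2]-=up
    L=[(20,16),(8.5,9),(-5,10),(-9.75,20),(-20,20),(-20,-20),(-9.75,-20),(8.5,-9),(20,-16)]
    return np.array([o+d*a/1e3+n*b/1e3+[0,0,.005] for a,b in L])
def jaw(rv): return 2*np.arctan2(rv[1],rv[0])-np.pi/2
E
python3 - <<'E'
from h import *
s=pickle.load(open('pics/sc4.pkl','rb'))
rv=[-2.1314,-2.3059]; j=jaw(rv)%np.pi; print(np.degrees(j))
p=proj(s,clippts([.4584,.0807,.1326],j))
im=cv2.resize(s['image'][110:200,190:290,::-1],None,fx=8,fy=8,interpolation=cv2.INTER_CUBIC)
T=lambda p:tuple(((np.array(p)-[190,110]+.5)*8).astype(int).tolist())
for q in p: cv2.circle(im,T(q),3,(0,0,255),1)
th=np.linspace(0,6.28,24)
for x in proj(s,np.c_[.545+.014*np.cos(th),.0857+.014*np.sin(th),.0905+0*th]): cv2.circle(im,T(x),2,(0,255,0),-1)
for x in proj(s,np.c_[.545+.034*np.cos(th),.0857+.034*np.sin(th),.0745+0*th]): cv2.circle(im,T(x),2,(255,0,0),-1)
cv2.imwrite('pics/c9.png',im[:600])
E
```

```text
4.504074204997591
```

View pics/c9.png

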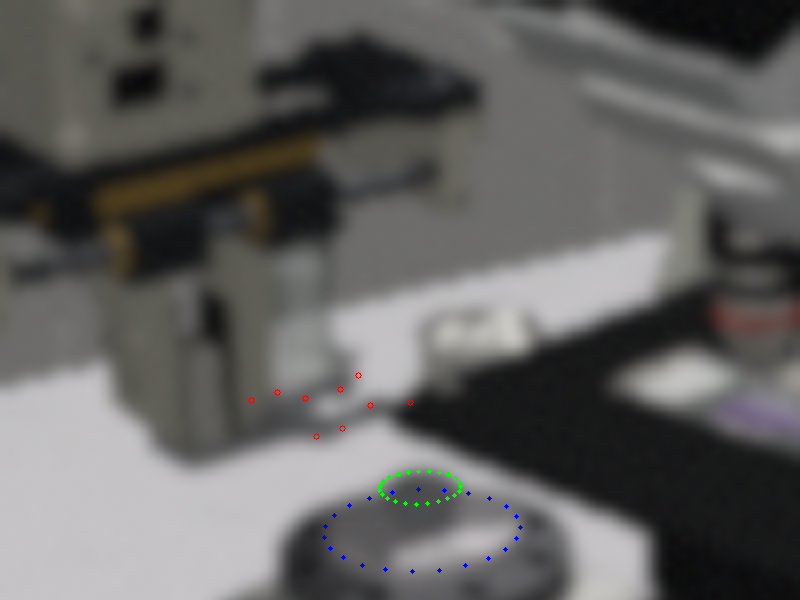

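The projected clip outline (red) and hub and cap circles match the picture, with the near tip at (410,403) and the cap at (420,490). Now I'll go down to just above the hub.

Call:
arm_command:
  increments:
    - {"x":0,"y":-0.012,"z":-0.08,"roll":0,"hand":-1}
    - {"x":0,"y":-0.012,"z":-0.16,"roll":0,"hand":-1}
    - {"x":0,"y":-0.012,"z":-0.22,"roll":0,"hand":-1}
    - {"x":0,"y":-0.012,"z":-0.25,"roll":0,"hand":-1}
    - {"x":0,"y":-0.012,"z":-0.25,"roll":0,"hand":-1}
    - {"x":0,"y":-0.012,"z":-0.25,"roll":0,"hand":-1}
    - {"x":0,"y":-0.012,"z":-0.25,"roll":0,"hand":-1}
    - {"x":0,"y":-0.012,"z":-0.25,"roll":0,"hand":-1}

```text
time: 6.13
position: [0.4589, 0.0791, 0.0958]
tool_rot: [-2.132, -2.306, -0.006]
force: [-0.2, -0.1, -0.1]
opening: 0.172
```

Call:
arm_command:
  increments:
    - {"x":0,"y":0,"z":0,"roll":0,"hand":-1}
    - {"x":0,"y":0,"z":0,"roll":0,"hand":-1}

```text
time: 6.3
position: [0.4594, 0.0791, 0.0963]
tool_rot: [-2.132, -2.307, -0.007]
force: [0.3, -0.7, -1.3]
opening: 0.174
```

Call:
arm_command:
  increments:
    - {"x":0,"y":0,"z":0,"roll":0,"hand":-1}
    - {"x":0,"y":0,"z":0,"roll":0,"hand":-1}

```text
time: 6.47
position: [0.4596, 0.0791, 0.0965]
tool_rot: [-2.133, -2.307, -0.008]
force: [-0.2, -0.4, -0.2]
opening: 0.173
```

Call:
arm_command:
  increments:
    - {"x":-0.005,"y":0,"z":-0.02,"roll":0,"hand":-1}
    - {"x":-0.005,"y":0,"z":-0.04,"roll":0,"hand":-1}
    - {"x":-0.005,"y":0,"z":-0.05,"roll":0,"hand":-1}
    - {"x":-0.005,"y":0,"z":-0.05,"roll":0,"hand":-1}

```text
time: 6.8
position: [0.4583, 0.079, 0.0884]
tool_rot: [-2.132, -2.306, -0.006]
force: [-1.0, -0.7, -0.5]
opening: 0.172
```

Call:
arm_command:
  increments:
    - {"x":0,"y":0,"z":-0.01,"roll":0,"hand":-1}
    - {"x":0,"y":0,"z":-0.01,"roll":0,"hand":-1}
    - {"x":0,"y":0,"z":-0.01,"roll":0,"hand":-1}

```text
time: 7.05
position: [0.4582, 0.079, 0.0868]
tool_rot: [-2.132, -2.306, -0.006]
force: [-0.5, 0.4, -1.2]
opening: 0.171
```

Call:
arm_command:
  increments:
    - {"x":0,"y":0,"z":-0.01,"roll":0,"hand":-1}
    - {"x":0,"y":0,"z":-0.01,"roll":0,"hand":-1}
    - {"x":0,"y":0,"z":-0.01,"roll":0,"hand":-1}

```text
time: 7.3
position: [0.4582, 0.079, 0.0852]
tool_rot: [-2.132, -2.306, -0.006]
force: [-0.1, -0.1, -0.6]
opening: 0.175
```

Call:
arm_command:
  increments:
    - {"x":0,"y":0,"z":-0.01,"roll":0,"hand":-1}
    - {"x":0,"y":0,"z":-0.01,"roll":0,"hand":-1}
    - {"x":0,"y":0,"z":-0.01,"roll":0,"hand":-1}

```text
time: 7.55
position: [0.4581, 0.079, 0.0837]
tool_rot: [-2.132, -2.306, -0.006]
force: [-1.1, 0.0, -1.3]
opening: 0.173
```

Call:
arm_command:
  increments:
    - {"x":0,"y":0,"z":-0.006,"roll":0,"hand":-1}
    - {"x":0,"y":0,"z":-0.006,"roll":0,"hand":-1}
    - {"x":0,"y":0,"z":-0.006,"roll":0,"hand":-1}

```text
time: 7.8
position: [0.4583, 0.079, 0.0829]
tool_rot: [-2.132, -2.306, -0.006]
force: [-0.1, 0.2, 1.2]
opening: 0.17
```

Call:
arm_command:
  increments:
    - {"x":0,"y":0,"z":-0.006,"roll":0,"hand":-1}
    - {"x":0,"y":0,"z":-0.006,"roll":0,"hand":-1}
    - {"x":0,"y":0,"z":-0.006,"roll":0,"hand":-1}

```text
time: 8.05
position: [0.4586, 0.0791, 0.0823]
tool_rot: [-2.132, -2.307, -0.007]
force: [-0.9, 0.3, 3.5]
opening: 0.173
```

Contact: the force along z rose from about -0.8 to +3.5 N, with the underside near 75.4 mm. I'll ease off a little and slide toward the neck.

Call:
arm_command:
  increments:
    - {"x":0,"y":0,"z":0.006,"roll":0,"hand":-1}
    - {"x":0.02,"y":0.002,"z":0.006,"roll":0,"hand":-1}
    - {"x":0.04,"y":0.003,"z":0.006,"roll":0,"hand":-1}
    - {"x":0.06,"y":0.005,"z":0.006,"roll":0,"hand":-1}
    - {"x":0.08,"y":0.006,"z":0.006,"roll":0,"hand":-1}
    - {"x":0.085,"y":0.007,"z":0.006,"roll":0,"hand":-1}
    - {"x":0.085,"y":0.007,"z":0.006,"roll":0,"hand":-1}

```text
time: 8.63
position: [0.4718, 0.0801, 0.0831]
tool_rot: [-2.133, -2.306, -0.007]
force: [0.1, -0.6, 1.5]
opening: 0.164
```

Run:
```python
from h import *
s=snap('scene','sc5');o=bot.observe();print(o['position'],o['force'])
j=jaw(o['tool_rot'])%np.pi; print(np.degrees(j))
p=proj(s,clippts(o['position'],j))
im=cv2.resize(s['image'][120:195,190:290,::-1],None,fx=8,fy=8,interpolation=cv2.INTER_CUBIC)
cv2.imwrite('pics/c10.png',im)
```

```text
[0.47155832 0.08012225 0.08305443] [ 0.70290228 -0.28161641  1.6992073 ]
4.493545694811328
```

View pics/c10.png

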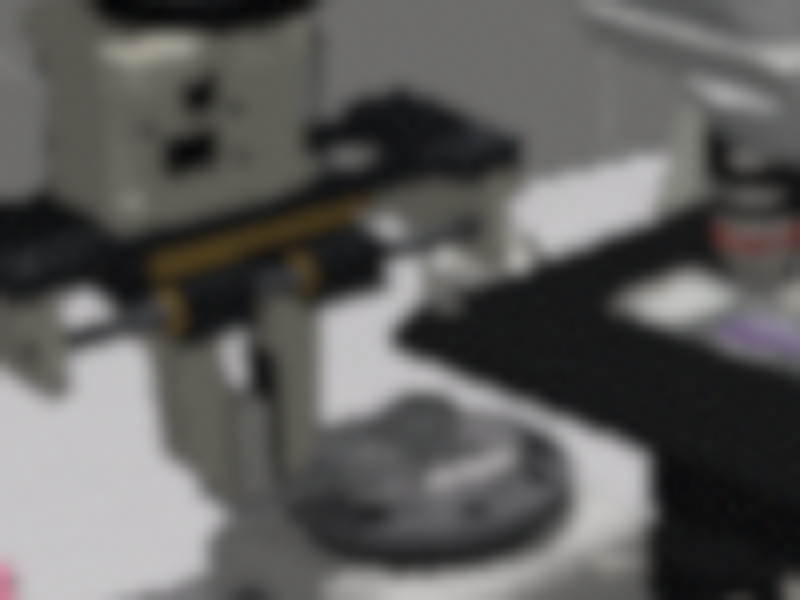

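Call:
arm_command:
  increments:
    - {"x":0.01,"y":0.001,"z":0,"roll":0,"hand":-1}
    - {"x":0.02,"y":0.002,"z":0,"roll":0,"hand":-1}
    - {"x":0.03,"y":0.002,"z":0,"roll":0,"hand":-1}
    - {"x":0.03,"y":0.002,"z":0,"roll":0,"hand":-1}

```text
time: 9.02
position: [0.4758, 0.0804, 0.083]
tool_rot: [-2.132, -2.306, -0.006]
force: [-2.6, -0.4, 3.2]
opening: 0.173
```

Call:
arm_command:
  increments:
    - {"x":0.01,"y":0.001,"z":0,"roll":0,"hand":-1}
    - {"x":0.02,"y":0.002,"z":0,"roll":0,"hand":-1}
    - {"x":0.02,"y":0.002,"z":0,"roll":0,"hand":-1}

```text
time: 9.27
position: [0.4785, 0.0805, 0.0829]
tool_rot: [-2.132, -2.306, -0.005]
force: [-3.3, -0.4, 4.4]
opening: 0.171
```

Call:
arm_command:
  increments:
    - {"x":0.01,"y":0.001,"z":0,"roll":0,"hand":-1}
    - {"x":0.02,"y":0.002,"z":0,"roll":0,"hand":-1}
    - {"x":0.02,"y":0.002,"z":0,"roll":0,"hand":-1}

```text
time: 9.52
position: [0.4811, 0.0807, 0.0828]
tool_rot: [-2.132, -2.305, -0.003]
force: [-5.4, -0.9, 4.9]
opening: 0.17
```

Call:
arm_command:
  increments:
    - {"x":0,"y":0,"z":0.006,"roll":0,"hand":-1}
    - {"x":0.01,"y":0.001,"z":0.006,"roll":0,"hand":-1}
    - {"x":0.015,"y":0.001,"z":0.006,"roll":0,"hand":-1}
    - {"x":0.015,"y":0.001,"z":0.006,"roll":0,"hand":-1}

```text
time: 9.85
position: [0.4824, 0.0806, 0.0833]
tool_rot: [-2.131, -2.304, -0.0]
force: [-6.0, -0.4, 3.4]
opening: 0.171
```

Call:
arm_command:
  increments:
    - {"x":0.007,"y":0.001,"z":0,"roll":0,"hand":-1}
    - {"x":0.013,"y":0.001,"z":0,"roll":0,"hand":-1}
    - {"x":0.013,"y":0.001,"z":0,"roll":0,"hand":-1}

```text
time: 10.1
position: [0.4831, 0.0805, 0.083]
tool_rot: [-2.13, -2.303, 0.003]
force: [-6.7, -0.4, 5.0]
opening: 0.17
```

Call:
arm_command:
  increments:
    - {"x":0.01,"y":0.001,"z":0.006,"roll":0,"hand":-1}
    - {"x":0.02,"y":0.002,"z":0.006,"roll":0,"hand":-1}
    - {"x":0.025,"y":0.002,"z":0.006,"roll":0,"hand":-1}

```text
time: 10.35
position: [0.4851, 0.0806, 0.0834]
tool_rot: [-2.128, -2.302, 0.008]
force: [-7.8, -1.3, 4.3]
opening: 0.17
```

Call:
arm_command:
  increments:
    - {"x":0.01,"y":0.001,"z":0.006,"roll":0,"hand":-1}
    - {"x":0.02,"y":0.002,"z":0.006,"roll":0,"hand":-1}
    - {"x":0.025,"y":0.002,"z":0.006,"roll":0,"hand":-1}

```text
time: 10.6
position: [0.4866, 0.0806, 0.0836]
tool_rot: [-2.126, -2.3, 0.013]
force: [-7.3, -0.2, 4.7]
opening: 0.174
```

Call:
arm_command:
  increments:
    - {"x":0.01,"y":0.001,"z":0.006,"roll":0,"hand":-1}
    - {"x":0.02,"y":0.002,"z":0.006,"roll":0,"hand":-1}
    - {"x":0.025,"y":0.002,"z":0.006,"roll":0,"hand":-1}

```text
time: 10.85
position: [0.4878, 0.0807, 0.0838]
tool_rot: [-2.123, -2.298, 0.02]
force: [-8.9, -0.5, 5.2]
opening: 0.173
```

Call:
arm_command:
  increments:
    - {"x":0.01,"y":0.001,"z":0.006,"roll":0,"hand":-1}
    - {"x":0.02,"y":0.002,"z":0.006,"roll":0,"hand":-1}
    - {"x":0.025,"y":0.002,"z":0.006,"roll":0,"hand":-1}

```text
time: 11.1
position: [0.4888, 0.0807, 0.0839]
tool_rot: [-2.12, -2.295, 0.027]
force: [-8.6, -0.5, 5.2]
opening: 0.173
```

Call:
arm_command:
  increments:
    - {"x":0.015,"y":0.001,"z":0.006,"roll":0,"hand":-1}
    - {"x":0.025,"y":0.002,"z":0.006,"roll":0,"hand":-1}
    - {"x":0.035,"y":0.003,"z":0.006,"roll":0,"hand":-1}
    - {"x":0.04,"y":0.003,"z":0.006,"roll":0,"hand":-1}

```text
time: 11.43
position: [0.4916, 0.0808, 0.084]
tool_rot: [-2.117, -2.293, 0.035]
force: [-11.3, -0.8, 6.2]
opening: 0.169
```

Run:
```python
from h import *
o=bot.observe();R=cv2.Rodrigues(o['tool_rot'])[0];print(o['position'],o['force'],o['torque'],'\n',R.round(4))
s=snap('scene','sc6')
im=cv2.resize(s['image'][120:195,190:290,::-1],None,fx=8,fy=8,interpolation=cv2.INTER_CUBIC)
cv2.imwrite('pics/c11.png',im);o=bot.observe();print(o['position'],o['force'],o['torque'])
T=cloud(s);m=(abs(T[...,0]-.55)<.05)&(abs(T[...,1]-.085)<.05)&(T[...,2]>.083)&(T[...,2]<.105);print(np.median(T[m],0),m.sum())
```

```text
[0.49164152 0.08084973 0.08401974] [-11.31396972  -0.76134187   6.24580325] [-0.26997149  2.2276028   0.03775932] 
 [[-7.950e-02  9.964e-01 -3.020e-02]
 [ 9.968e-01  7.950e-02 -2.200e-03]
 [ 2.000e-04 -3.030e-02 -9.995e-01]]
[0.49175846 0.08079903 0.08404666] [-9.83757754 -0.74760393  5.88466046] [-0.30390794  2.09541189  0.02821866]
[0.54302019 0.07490199 0.08999562] 82
```

View pics/c11.png

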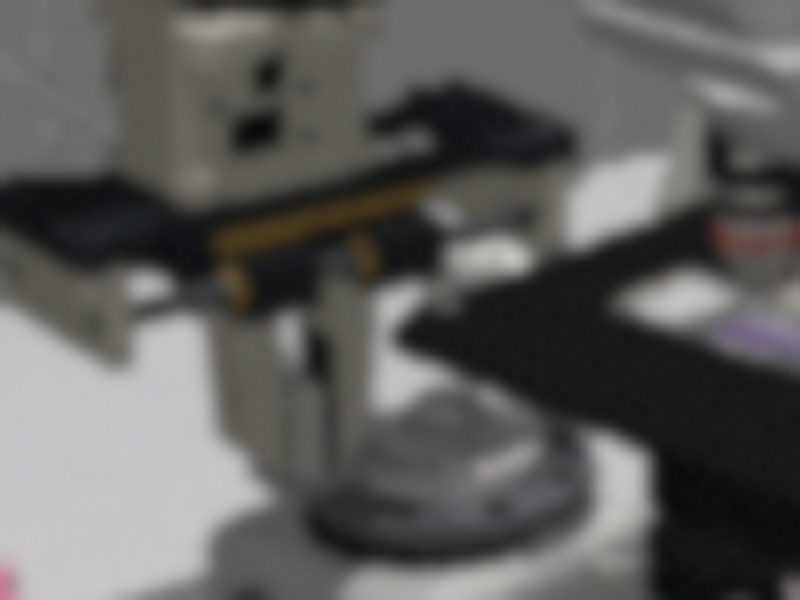

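The spindle is pushed about 10 mm aside and the clip's nose presses on the hub with about 7 N. That friction takes up part of the push, so I'll lift a little to relieve it.

Call:
arm_command:
  increments:
    - {"x":0.005,"y":0,"z":0.008,"roll":0,"hand":-1}
    - {"x":0.01,"y":0.001,"z":0.014,"roll":0,"hand":-1}
    - {"x":0.015,"y":0.001,"z":0.014,"roll":0,"hand":-1}

```text
time: 11.73
position: [0.4912, 0.0807, 0.0852]
tool_rot: [-2.114, -2.291, 0.041]
force: [-5.8, 0.8, 1.2]
opening: 0.169
```

Call:
arm_command:
  increments:
    - {"x":0.005,"y":0,"z":0,"roll":0,"hand":-1}
    - {"x":0.01,"y":0,"z":0,"roll":0,"hand":-1}

```text
time: 11.9
position: [0.4935, 0.0809, 0.0852]
tool_rot: [-2.115, -2.292, 0.039]
force: [-2.8, -0.2, 1.7]
opening: 0.171
```

Run:
```python
from h import *
s=snap('scene','sc7')
im=cv2.resize(s['image'][120:195,190:290,::-1],None,fx=8,fy=8,interpolation=cv2.INTER_CUBIC)
cv2.imwrite('pics/c12.png',im);o=bot.observe();print(o['position'],o['force'],o['torque'],o['tool_rot'])
```

```text
[0.49378036 0.08091017 0.08535554] [-1.55755606  0.1700953   0.84361723] [-0.15002768  0.34768495  0.07547201] [-2.11508848 -2.29153132  0.03878122]
```

View pics/c12.png

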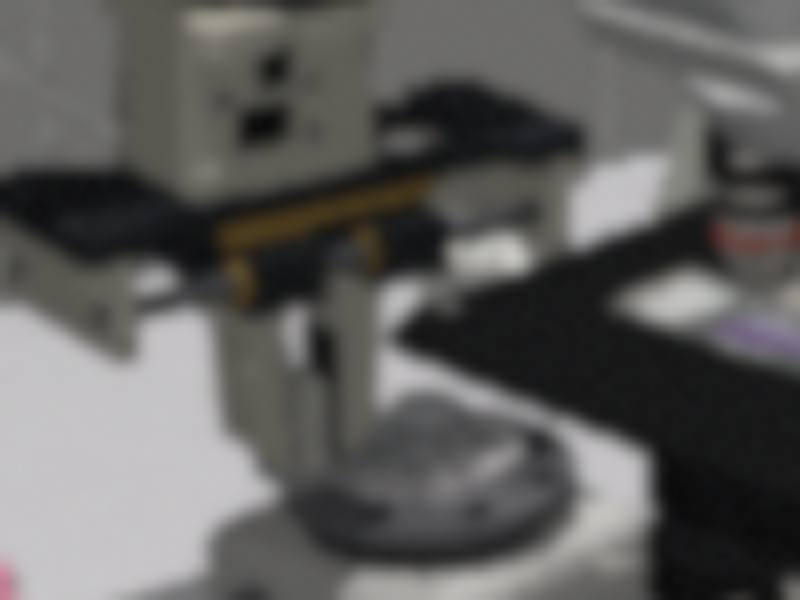

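It has snapped: the side force fell from 11 N to about 2 N, and the rotor sprang back (cap now at (430,405)). I'll push a bit more to check it is home.

Call:
arm_command:
  increments:
    - {"x":0.01,"y":0.001,"z":0,"roll":0,"hand":-1}
    - {"x":0.02,"y":0.002,"z":0,"roll":0,"hand":-1}
    - {"x":0.03,"y":0.002,"z":0,"roll":0,"hand":-1}
    - {"x":0.03,"y":0.002,"z":0,"roll":0,"hand":-1}

```text
time: 12.28
position: [0.4979, 0.0811, 0.0851]
tool_rot: [-2.114, -2.291, 0.041]
force: [-4.7, 0.7, 1.4]
opening: 0.171
```

Call:
arm_command:
  increments:
    - {"x":0.01,"y":0.001,"z":0,"roll":0,"hand":-1}
    - {"x":0.02,"y":0.001,"z":0,"roll":0,"hand":-1}

```text
time: 12.45
position: [0.4997, 0.0812, 0.0848]
tool_rot: [-2.113, -2.29, 0.043]
force: [-5.6, -1.1, 2.8]
opening: 0.173
```

Call:
arm_command:
  increments:
    - {"x":0.015,"y":0.001,"z":0.003,"roll":0,"hand":-1}
    - {"x":0.02,"y":0.002,"z":0.003,"roll":0,"hand":-1}
    - {"x":0.02,"y":0.002,"z":0.003,"roll":0,"hand":-1}

```text
time: 12.7
position: [0.5012, 0.0814, 0.0847]
tool_rot: [-2.112, -2.289, 0.047]
force: [-5.8, -1.0, 3.0]
opening: 0.172
```

Call:
arm_command:
  increments:
    - {"x":-0.03,"y":-0.002,"z":0,"roll":0,"hand":-1}
    - {"x":-0.06,"y":-0.004,"z":0,"roll":0,"hand":-1}
    - {"x":-0.068,"y":-0.005,"z":0,"roll":0,"hand":-1}
    - {"x":-0.068,"y":-0.005,"z":0,"roll":0,"hand":-1}
    - {"x":-0.068,"y":-0.005,"z":0,"roll":0,"hand":-1}

```text
time: 13.12
position: [0.4921, 0.0807, 0.0853]
tool_rot: [-2.113, -2.29, 0.044]
force: [-0.3, 0.0, 2.2]
opening: 0.174
```

Call:
arm_command:
  increments:
    - {"x":0,"y":0,"z":0,"roll":0,"hand":-1}
    - {"x":0,"y":0,"z":0,"roll":0,"hand":-1}

```text
time: 13.28
position: [0.4925, 0.0808, 0.0854]
tool_rot: [-2.113, -2.29, 0.043]
force: [-1.6, 0.1, 1.1]
opening: 0.171
```

Pull-back test: a clip that is retained should pull the spindle along with it.

Call:
arm_command:
  increments:
    - {"x":-0.02,"y":-0.002,"z":0,"roll":0,"hand":-1}
    - {"x":-0.03,"y":-0.002,"z":0,"roll":0,"hand":-1}
    - {"x":-0.03,"y":-0.002,"z":0,"roll":0,"hand":-1}
    - {"x":-0.03,"y":-0.002,"z":0,"roll":0,"hand":-1}

```text
time: 13.62
position: [0.4885, 0.0806, 0.0856]
tool_rot: [-2.114, -2.29, 0.042]
force: [-0.1, 0.4, 1.9]
opening: 0.173
```

Call:
arm_command:
  increments:
    - {"x":0.01,"y":0.001,"z":0,"roll":0,"hand":-1}
    - {"x":0.02,"y":0.002,"z":0,"roll":0,"hand":-1}
    - {"x":0.02,"y":0.002,"z":0,"roll":0,"hand":-1}
    - {"x":0.02,"y":0.002,"z":0,"roll":0,"hand":-1}

```text
time: 13.95
position: [0.4912, 0.0808, 0.0855]
tool_rot: [-2.113, -2.29, 0.043]
force: [-1.0, -0.5, 1.2]
opening: 0.174
```

Call:
arm_command:
  increments:
    - {"x":-0.02,"y":-0.002,"z":0,"roll":0,"hand":-1}
    - {"x":-0.04,"y":-0.003,"z":0,"roll":0,"hand":-1}
    - {"x":-0.05,"y":-0.004,"z":0,"roll":0,"hand":-1}
    - {"x":-0.05,"y":-0.004,"z":0,"roll":0,"hand":-1}

```text
time: 14.28
position: [0.4844, 0.0802, 0.0858]
tool_rot: [-2.114, -2.291, 0.041]
force: [2.6, 0.2, 0.6]
opening: 0.166
```

Call:
arm_command:
  increments:
    - {"x":0,"y":0,"z":0,"roll":0,"hand":-1}

```text
time: 14.37
position: [0.4849, 0.0803, 0.086]
tool_rot: [-2.115, -2.291, 0.039]
force: [1.7, 0.1, 0.3]
opening: 0.168
```

The clip is retained: it pulls back with about 2.5 N. I'll push it home once more, return to neutral and release.

Call:
arm_command:
  increments:
    - {"x":0.03,"y":0.002,"z":-0.003,"roll":0,"hand":-1}
    - {"x":0.06,"y":0.005,"z":-0.003,"roll":0,"hand":-1}
    - {"x":0.09,"y":0.007,"z":-0.003,"roll":0,"hand":-1}
    - {"x":0.1,"y":0.008,"z":-0.003,"roll":0,"hand":-1}
    - {"x":0.1,"y":0.008,"z":-0.003,"roll":0,"hand":-1}
    - {"x":0.06,"y":0.005,"z":-0.003,"roll":0,"hand":-1}
    - {"x":0.035,"y":0.003,"z":-0.003,"roll":0,"hand":-1}
    - {"x":0.035,"y":0.003,"z":-0.003,"roll":0,"hand":-1}
    - {"x":0.035,"y":0.003,"z":-0.003,"roll":0,"hand":-1}

```text
time: 15.12
position: [0.4907, 0.0809, 0.0859]
tool_rot: [-2.115, -2.292, 0.037]
force: [-0.2, -0.3, -0.2]
opening: 0.171
```

Call:
arm_command:
  increments:
    - {"x":0,"y":0,"z":0,"roll":0,"hand":-0.6}
    - {"x":0,"y":0,"z":0,"roll":0,"hand":-0.5}
    - {"x":0,"y":0,"z":0,"roll":0,"hand":-0.4}
    - {"x":0,"y":0,"z":0,"roll":0,"hand":-0.4}
    - {"x":0,"y":0,"z":0,"roll":0,"hand":-0.4}
    - {"x":0,"y":0,"z":0,"roll":0,"hand":-0.4}

```text
time: 15.62
position: [0.4908, 0.0809, 0.0859]
tool_rot: [-2.116, -2.292, 0.037]
force: [-0.9, -0.1, -0.2]
opening: 0.299
```

Call:
arm_command:
  increments:
    - {"x":0,"y":0,"z":0.08,"roll":0,"hand":-0.4}
    - {"x":0,"y":0,"z":0.16,"roll":0,"hand":-0.4}
    - {"x":0,"y":0,"z":0.3,"roll":0,"hand":-0.4}
    - {"x":0,"y":0,"z":0.5,"roll":0,"hand":-0.4}
    - {"x":0,"y":0.1,"z":0.7,"roll":0,"hand":-0.4}
    - {"x":0,"y":0.35,"z":0.7,"roll":0,"hand":-0.4}
    - {"x":0,"y":0.6,"z":0.7,"roll":0,"hand":-0.4}
    - {"x":0,"y":0.85,"z":0.7,"roll":0,"hand":-0.4}
    - {"x":0,"y":1,"z":0.7,"roll":0,"hand":-0.4}
    - {"x":0,"y":1,"z":0.7,"roll":0,"hand":-0.4}
    - {"x":0,"y":1,"z":0.7,"roll":0,"hand":-0.4}

```text
time: 16.53
position: [0.4902, 0.2325, 0.1907]
tool_rot: [-2.111, -2.296, 0.037]
force: [-0.1, 0.0, 0.7]
opening: 0.298
```

Run:
```python
from h import *
s=snap('top','top9');W=cloud(s);Z=W[...,2]
c=s['image'][175:240,195:265,::-1];cv2.imwrite('pics/c13.png',cv2.resize(c,None,fx=9,fy=9,interpolation=cv2.INTER_CUBIC))
b=np.zeros(Z.shape,bool);b[175:235,195:260]=1
m=b&(Z>.084)&(W[...,0]>.522); v,u=np.nonzero(m); print('cap',ray(s,[[u.mean(),v.mean()]],.0905),m.sum(),np.median(Z[m]))
m=b&(Z>.09)&(W[...,0]<.52); v,u=np.nonzero(m); print('tab',ray(s,[[u.mean(),v.mean()]],.1134),m.sum(),np.median(Z[m]))
s=snap('scene','sc9');im=cv2.resize(s['image'][120:195,190:290,::-1],None,fx=8,fy=8,interpolation=cv2.INTER_CUBIC);cv2.imwrite('pics/c14.png',im)
print(bot.observe()['position'],bot.observe()['force'])
```

```text
cap [[0.54433982 0.08560056 0.0905    ]] 73 0.09013875644083735
tab [[0.48637935 0.08876153 0.1134    ]] 53 0.11169173329538062
[0.49082679 0.22940547 0.19059284] [ 0.23650706 -0.42746777  0.95074385]
```

View pics/c13.png

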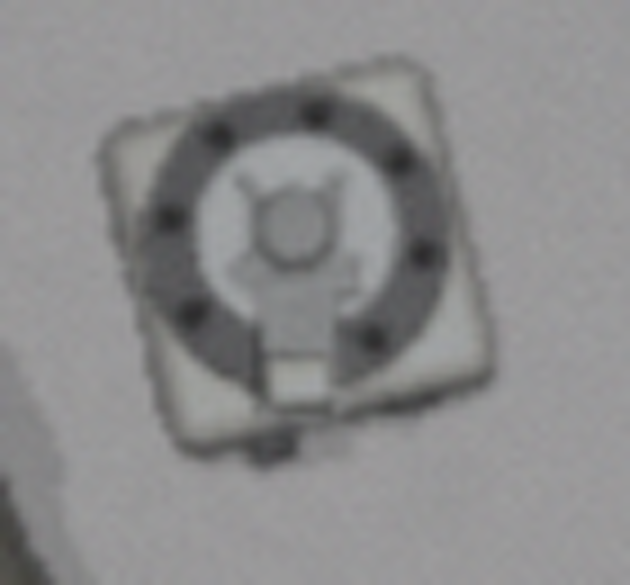

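View pics/c14.png

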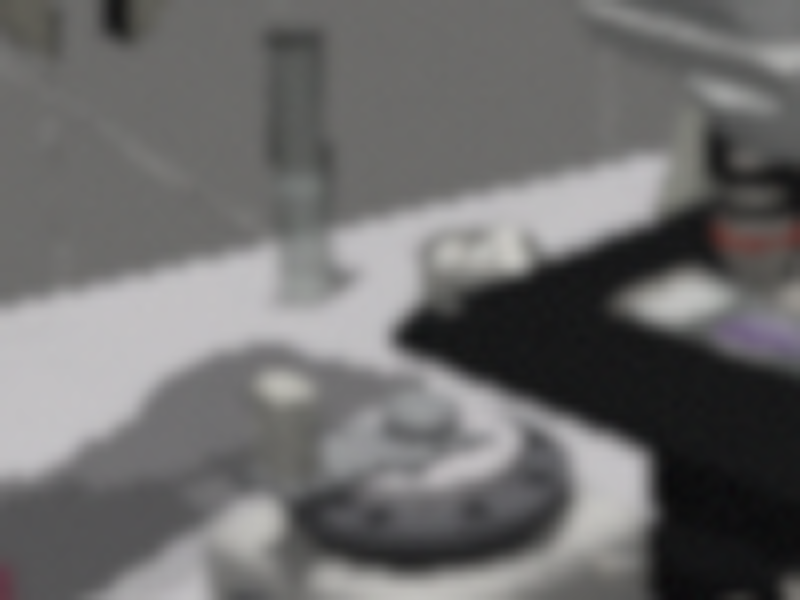

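Run:
```python
from h import *
s=pickle.load(open('pics/top9.pkl','rb'))
f=lambda x,y,z: ray(s,[[195+(x+.5)/9-.5,175+(y+.5)/9-.5]],z)[0].round(4)
hub=.0754
print('tabC',f(298,381,hub+.038),'tips',f(240,183,hub+.005),f(342,180,hub+.005),'cap',f(294,226,hub+.016),'sh',f(232,275,hub+.005),f(357,268,hub+.005))
# original in same manner for the same features
g0=pickle.load(open('pics/top0.pkl','rb'))
for n,S,u0,v0 in(('a',g0,120,180),('b',s,195,175)):
    c=S['image'][v0:v0+65,u0:u0+70,::-1]; cv2.imwrite(f'pics/cmp_{n}.png',cv2.resize(c,None,fx=9,fy=9,interpolation=cv2.INTER_LANCZOS4))
A=cv2.imread('pics/cmp_a.png')[60:560,140:540];B=cv2.imread('pics/cmp_b.png')[60:560,120:520]
cv2.imwrite('pics/cmp.png',np.hstack([A,B]))
```

```text
tabC [0.4904 0.0816 0.1134] tips [0.5609 0.1041 0.0804] [0.5628 0.0702 0.0804] cap [0.5449 0.0853 0.0914] sh [0.5298 0.1057 0.0804] [0.5333 0.0643 0.0804]
```

View pics/cmp.png

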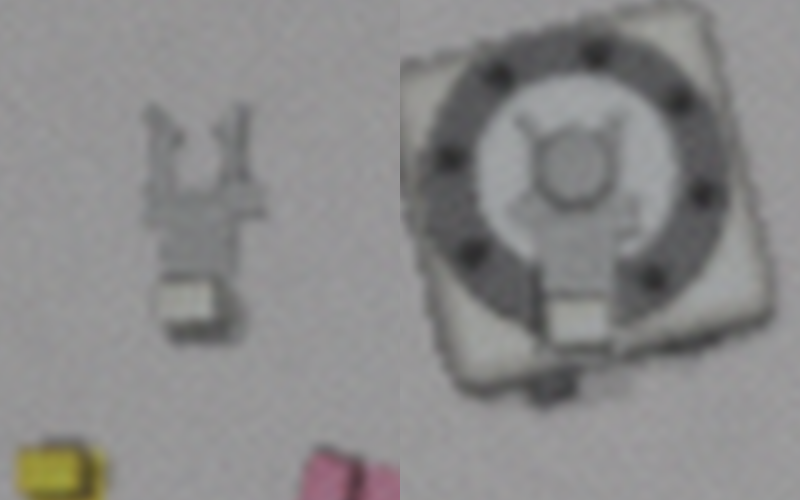

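The clip sits flat in the groove. The tab to cap distance is 54.7 mm against 55 mm nominal, and the tips straddle the neck at (526,118) and (615,115) in the right-hand panel. I'll check the bystanders quickly and then hand in.

Run:
```python
from h import *
a=pickle.load(open('pics/top0.pkl','rb'))['image'].astype(int);b=bot.snapshot('top')['image'].astype(int)
for n,(u,v) in dict(vial=(193,243),pot=(242,232),timer=(301,217),box=(376,371)).items():
    u=int(u/1.5);v=int(v/1.5);d=abs(a-b)[v-12:v+12,u-12:u+12].mean();print(n,round(d,1))
print(bot.observe()['joint_velocities'].round(3)); print(bot.sign_off())
```

```text
vial 13.0
pot 16.1
timer 2.7
box 2.9
[ 0.01  -0.004  0.003  0.    -0.002 -0.001 -0.003]
the job is handed in; nothing more can be done
None
```

Run:
```python
from h import *
a=cv2.imread('pics/top0.png')[180:320,150:340];b=cv2.imread('pics/top9.png')[180:320,150:340]
cv2.imwrite('pics/by.png',cv2.resize(np.hstack([a,b]),None,fx=2,fy=2))
```

```text
(no output)
```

View pics/by.png

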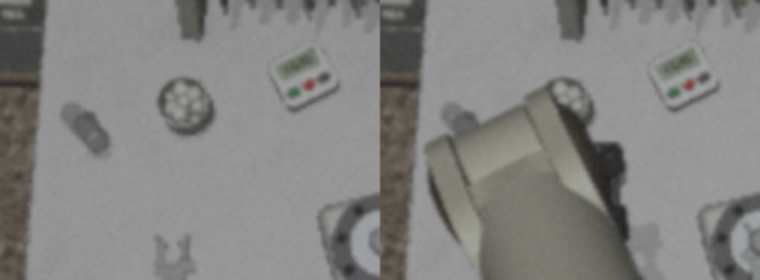

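The clip is seated in the spindle groove and released, and the job was handed in at about 17 s of the 51 s allowed. I picked it up by its tab, felt the hub top at about 75 mm, and pushed the clip in along its mouth.

- **Snap:** the side push reached about 11 N, then dropped to about 2 N as the arms closed round the neck. The largest total force I read was about 13 N, against the 24 N limit. A pull back met about 2.5 N, so the clip is held. I pressed it home once more before letting go.
- **Seating:** the tab centre is 54.7 mm from the spindle axis, against 55 mm nominal. It is in line sideways to within 1 mm, and the clip lies flat in the last pictures.
- **Disagreement:** two other image readings were a few millimetres off. The depth-based tab to spindle distance came out at 58 mm. The mouth tips appeared 17 mm past the axis instead of 20 mm. I trusted the edge-based tab reading, which fits the force readings.
- **Tool tilt:** the gripper tipped about 0.04 rad nose-down while pushing, and I could not correct that. The clip lay flat again once released.
- **Bystanders:** the timer and coverslip box are unchanged. My comparison flagged the vial and the pot. The later picture shows the arm covering part of both, and the visible parts are where they were. I only looked at that picture after handing in.

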